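# Turn and hold the pancake machine's key switch

## Robot

A 6-joint arm with a two-finger parallel gripper is mounted at the origin on a cart in front of the work surface, level with it; the furniture and walls round the work are solid. World frame = base frame: x ahead of the robot, y to its left, z up, the work surface at z = 0. Lengths are in m, angles in rad, forces in N, time in s.
With the tool pointing down it reaches from about 0.425 to 0.95 m from the base axis. Payload 3.5 kg.
Tool frame: the origin (TCP) lies midway between the tips of the shut fingers; the grasp point (between the pads) lies 19 mm behind it (ctrl.hold_point_z is the distance from the TCP to the grasp point, in m); z points along the fingers, y is the line along which they close (so a half turn about z gives the same grasp; the last joint's range is limited). The gripper opens to 85 mm and grips with 20 to 120 N. Pads are 22 mm wide; open, the fingers measure 114 mm over their backs; the gripper's body (76 mm by 85 mm) begins 54 mm behind the grasp point. The pads swing forward as they close: fully open they stand 13 mm farther back than shut.
Start: joints at [1.106, 0.286, 1.577, -0, 1.279, -0.15], TCP at [0.209, 0.642, 0.231] pointing down, gripper open.
Joint ranges: [-2.77, 2.77], [-0.9, 2.22], [0.21, 2.48], [-1.53, 4.67], [0.24, 2.81], [-2.84, 2.84]. Speed limits (rad/s): [2.79, 2.79, 3.14, 3.14, 3.14, 3.14].

## Interface

Orientations are given as a unit quaternion [x, y, z, w].
In Python, from plant import readout, cams, sign_off, ctrl gives the robot as it stands. The module is installed in compiled form; this text tells all that it offers.
- The arm moves only by the tool step_arm, never from a script. Its argument "increments" is a list of rows, each a list of 2 entries, a list of its own where there are three numbers: the shift along the world's x, y, z in mm, then the turn, a rotation vector about the world's x, y, z in rad. In form: [[[x, y, z], [rx, ry, rz]], ...]. A call has 1 to 8 rows; each row shifts and turns the commanded pose from where the row before left it; what a row does not reach is not made up. A row lasts 1/12 s, in which the tool goes at most 41.7 mm and 7.16 degrees, less where a joint would pass 70% of its speed; a pose out of reach is approached as far as the arm can. A call is refused whole if a number of a shift passes 41.7 or a number of a turn 0.125, either way. A call with a gripper value outside its range is refused whole. "fingers" is the opening, from -1 (shut) to 1 (fully open), set as the call begins (left out, the last holds). The fingers move at their own pace and stop on an object; "grip_force" is the grip in N (left out, the last holds). Time passes only in rows, so rows that do not move let the fingers close. It gives the time, the measured TCP pose, the force, the opening and the grip force at its end, in the units of the state.
- readout.get_state(): the state, without advancing time (a new reading comes with each control period).
- cams.read_camera(name): name is "side" or "top" or "wrist"; returns the picture (384x512x3 uint8, red, green, blue); there is no depth.
- cams.get_calibration(name): a dict with "fx", "fy", "cx", "cy" (pixels), "eye" and "rotation" of the camera in the world; the wrist camera has in their place "T_tool_cam" (4x4, takes a point from camera to tool coordinates, whose origin is the TCP and whose axes are the flange's). Camera axes: x right, y up, looking along -z (the intrinsics and any distortion apply to the point x, -y, -z); pixel columns grow to the right and rows downward; lengths in m; the calibration is good to about 2 mm. The wrist camera is an equidistant fisheye: a pixel r from the principal point sees the ray r / f radians off the axis. A picture is of the moment at which its call begins: read the wrist's pose just before it. get_calibration takes no time and is no camera call.
- sign_off(): hands the job in; it is judged then, once.
The state is a dict: "time": time; "qpos": joint angles; "dq": joint speeds; "joint_efforts": joint torques, N m; "eef_pos": TCP position; "tcp_rot": TCP orientation; "contact_force": force on the tool from outside, world axes, zero at the start; "wrist_torque": the same for the moment, N m; "opening": opening from 0.0 (shut) to 1.0 (fully open); "finger_force": force on a finger pad.
Only numpy, scipy, OpenCV 4.12 (cv2) and the standard library are available. Lean on these libraries where they do the work, as an engineer would, in place of code of your own. Each camera call takes 0.05 s, during which the arm holds its last target. There are 200 camera calls.

## Task

The pancake machine is switched on by a sprung key switch, the low black box with a steel top and a red ring round its keyhole. Take the red-headed key out of the wooden key stand, push it down into the keyhole until its collar is home (the pins inside are sticky, so it may need a firm push or a wiggle), turn it a quarter turn clockwise, seen from above, to the stop, and finish while still gripping the key and holding it turned against its spring. Leave the blue-headed key in its stand and the breakfast things where they are.

Things in the scene. Friction and masses are not known exactly. Their poses are not given: they have to be found in the camera images.
- red_key: Key with red plastic head, loose, 60 g, upright in either slot of the stand. Origin: blade tip; z up to the head, x along the width, y through the thickness. Blade 16 wide, 5 thick, z 0 to 22, tip rounded, 11 wide; round neck 5 across, z 22 to 34; collar 19 across, z 34 to 38; head 28 wide, 10 thick, z 38 to 74. Same after half a turn about z: may go in either way round.
- red_key_head (a point): Point in the red key's head on its axis, 60 mm above the tip, a good place to grip; axes as the key's. Grip the head across its 10 mm thickness (y), fingertips above the collar.
- blue_key: a second key of the same shape with a blue head, standing in the other slot of the key stand; leave it there
- key_stand: Wooden block fixed to the worktop, 50 (x) x 124 (y) x 45 high, dark foot 56 x 130. Origin: centre of underside. Slots at y = +35 and -35, each 17.6 long (along y), 6.6 wide, 38 deep; a key's collar rests on the top, so its tip is at height 11 mm, its head's grip point at 71, and its blade and head are wide along the stand's y.
- switch_box: The key switch: black box with steel top, 84 (x) x 104 (y) x 60 high, fixed to the worktop. Origin: centre of underside, z up. It is at the left or right of the work area, the key stand at the other side. The key turns only when its whole blade is below the 8 mm thick fixed cover (within 4 mm of home) and cannot come out while turned.
- keyhole (a point): Centre of the keyhole, at the box's top, 60 mm above the worktop; axes as the box's. Slot 17.5 long (along x), 6.5 wide (y), 1 mm chamfers, straight down through the cover and the cylinder below. Key home: collar on the cover, tip 34 mm below this point. On the way two sprung, sticky pins resist it in turn, up to about 15 N.
- cylinder (a joint): turning cylinder with the red ring and its white pointer: 0 at rest, grows clockwise seen from above to the stop at 1.45 rad. A spring (about 0.07 N m at the stop, 0.02 at rest) turns it back when let go. With the key's play it lags the gripper by about 0.15 rad.
- jam_red: small jam cup with a red lid, 64 x 58 x 27, loose; origin centre of underside. Leave it alone.
- jam_orange: small jam cup with an orange and white lid, 64 x 58 x 27, loose; origin centre of underside. Leave it alone.
- glass: drinking glass, 78 in diameter, 86 high, loose; origin centre of underside. Leave it alone.
- bowl: white bowl, 118 in diameter, 76 high, loose; origin centre of underside. Leave it alone.

How it is judged:
By the outcome, as a careful person would: the job done as asked, in the order asked, and still so for the second after the job is handed in, while the arm keeps its last pose, push and grip.
It also fails if it takes over 51 s, if anything falls off the work surface, if the arm or the gripper's body presses on something with over 40 N, if the wrist force passes 120 N, or if a joint passes its speed limit or range.

## Working session

There is one attempt and no reset: what is moved stays moved. The work goes in short steps, Python scripts to look and compute and a tool call to move; the robot and the scene stay as the last step left them, time stands still between calls to the robot, and variables do not carry over. Pictures are saved under pics/ and viewed, at most 10 in all, crops included, and the job is handed in when it is done.

Besides the shell and the picture viewer there is one more tool, called after "Request:" by a JSON object that holds its "fn" and its "kwargs". step_arm: Moves the arm, as the interface text tells. Its arguments: {"type":"object","properties":{"increments":{"type":"array","items":{"type":"array"}},"fingers":{"type":"number"},"grip_force":{"type":"number"}},"required":["increments"]}

```bash
mkdir -p pics; python3 - <<'E'
from plant import readout,cams,ctrl
import cv2,numpy as np
s=readout.get_state();print({k:np.round(v,3) for k,v in s.items()},ctrl.hold_point_z)
for n in("top","side"):
    c=cams.get_calibration(n);print(n,c)
    cv2.imwrite(f"pics/{n}0.png",cv2.resize(cams.read_camera(n)[:,:,::-1],(800,600),interpolation=cv2.INTER_CUBIC))
print(cams.get_calibration("wrist"))
E
```

```text
{'time': np.float64(0.0), 'qpos': array([ 1.106,  0.287,  1.578, -0.   ,  1.279, -0.15 ]), 'dq': array([ 0.002,  0.001,  0.   , -0.   ,  0.002, -0.001]), 'joint_efforts': array([ 1.0000e-03, -4.0599e+01, -2.9262e+01, -0.0000e+00,  6.0000e-03,
        0.0000e+00]), 'eef_pos': array([0.209, 0.641, 0.23 ]), 'tcp_rot': array([ 0.157,  0.988, -0.001, -0.   ]), 'contact_force': array([-0.254, -0.005,  0.272]), 'wrist_torque': array([-0.036,  0.042,  0.036]), 'finger_force': np.float64(0.0), 'opening': np.float64(0.998)} 0.0187
top {'fx': 435.0852447822251, 'fy': 435.0852447822251, 'cx': 252.76346865354415, 'cy': 187.4260195384614, 'eye': array([0.34750072, 0.02227359, 1.34928485]), 'rotation': array([-0.03323515,  0.03652181,  0.707169  , -0.70531808])}
side {'fx': 425.9740845973879, 'fy': 425.9740845973879, 'cx': 264.0148829722236, 'cy': 187.3606886871577, 'eye': array([-0.16014829, -0.93453128,  0.66082583]), 'rotation': array([ 0.50237913, -0.14940094, -0.24517989,  0.81558653])}
{'fx': 297.3186396354542, 'fy': 297.3186396354542, 'cx': 258.0453266529137, 'cy': 192.72655096554192, 'T_tool_cam': array([[-6.43777057e-04,  9.53499524e-01,  3.01393836e-01,
         7.74927594e-02],
       [ 9.99999726e-01,  7.24266777e-04, -1.55315537e-04,
        -2.43974928e-04],
       [-3.66382833e-04,  3.01393653e-01, -9.53499728e-01,
        -1.42608086e-01],
       [ 0.00000000e+00,  0.00000000e+00,  0.00000000e+00,
         1.00000000e+00]])}
```

View pics/top0.png

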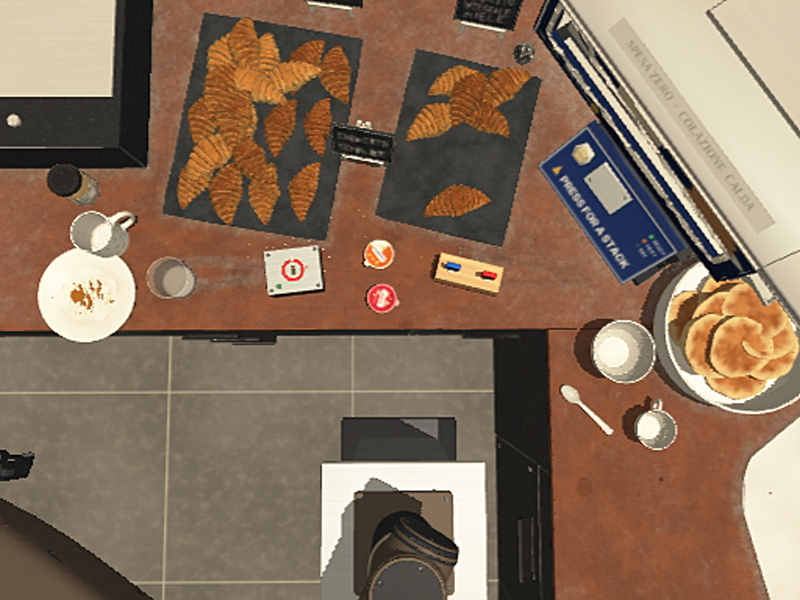

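View pics/side0.png

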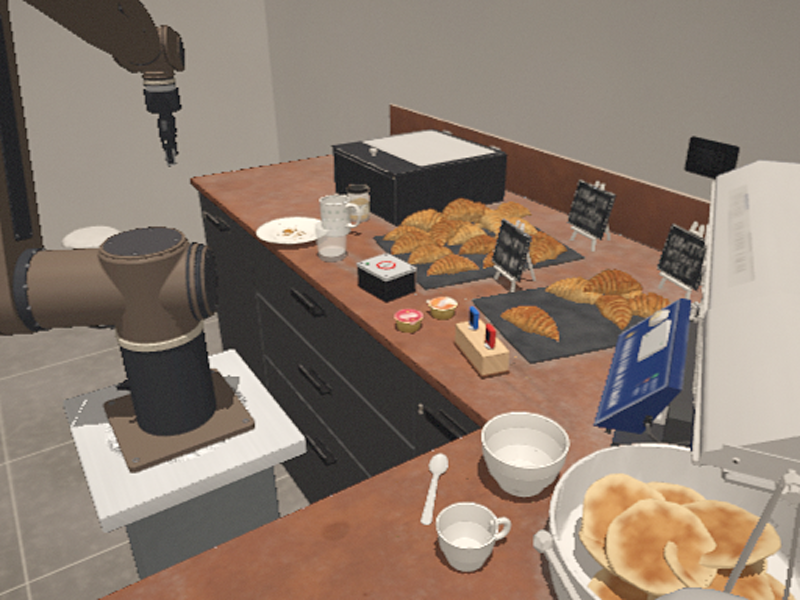

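The top view shows the switch box around (293,270) and the stand around (468,272), with the red key at (488,275) and the blue one at (453,267). The red key is at the stand's right end. I'll enlarge that band.

```bash
cat > h.py <<'E'
import numpy as np,cv2
from scipy.spatial.transform import Rotation as R
from plant import readout,cams
def ray(n,u,v):
    c=cams.get_calibration(n)
    return np.array(c["eye"]),R.from_quat(c["rotation"]).apply([(u-c["cx"])/c["fx"],-(v-c["cy"])/c["fy"],-1])
def at(n,u,v,z):
    e,d=ray(n,u,v);return e+d*(z-e[2])/d[2]
def wrist_at(u,v,z,s):
    c=cams.get_calibration("wrist");x,y=(u-c["cx"]),(v-c["cy"]);r=np.hypot(x,y);t=r/c["fx"]
    d=np.array([np.sin(t)*x/r,-np.sin(t)*y/r,-np.cos(t)]);T=c["T_tool_cam"];Q=R.from_quat(s["tcp_rot"])
    e=np.array(s["eef_pos"])+Q.apply(T[:3,3]);d=Q.apply(T[:3,:3]@d);return e+d*(z-e[2])/d[2]
E
python3 - <<'E'
from h import *
im=cams.read_camera("top")[:,:,::-1]
a=cv2.resize(im[150:195,160:213],None,fx=15,fy=15,interpolation=cv2.INTER_CUBIC)[:,:,:]
b=cv2.resize(im[150:195,275:328],None,fx=15,fy=15,interpolation=cv2.INTER_CUBIC)
out=np.hstack([cv2.resize(a,None,fx=.5,fy=.5),cv2.resize(b,None,fx=.5,fy=.5)])
cv2.imwrite("pics/crop.png",out);print(out.shape)
E
```

```text
(338, 796, 3)
```

View pics/crop.png

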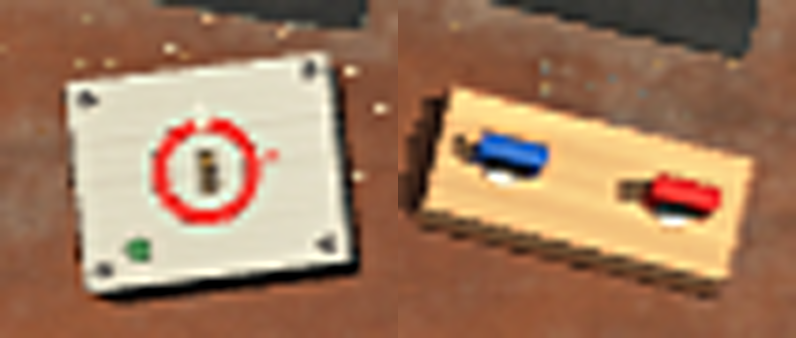

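The crop (7.5x) shows the box top's corners at (66,86), (328,55), (355,262) and (92,290), with the keyhole at (207,172). The stand top's corners are (452,90), (752,158), (727,278) and (424,208), and the red head is about (686,194).

```bash
python3 - <<'E'
from h import *
A=lambda x,y,z:at("top",160+x/7.5-.5,150+y/7.5-.5,z)
B=lambda x,y,z:at("top",275+(x-398)/7.5-.5,150+y/7.5-.5,z)
bx=np.array([A(*p,.06) for p in[(66,86),(328,55),(355,262),(92,290)]])
st=np.array([B(*p,.045) for p in[(452,90),(752,158),(727,278),(424,208)]])
for n,q in(("box",bx),("stand",st)):
    e1=q[0]-q[1]+q[3]-q[2];e2=q[0]-q[3]+q[1]-q[2]
    print(n,q.mean(0).round(4),"long",np.linalg.norm(e1)/2,"short",np.linalg.norm(e2)/2,"yaw(y axis)",np.arctan2(-e1[0],e1[1]),"yaw x",np.arctan2(e2[1],e2[0]))
print("hole",A(207,172,.06),"redhead",B(686,194,.085))
y=None
E
```

```text
box [0.5202 0.2107 0.06  ] long 0.10493807818985183 short 0.0833192886155239 yaw(y axis) 0.11088519917729113 yaw x 0.138752274954289
stand [ 0.5172 -0.1267  0.045 ] long 0.12447551952286456 short 0.04963849427823682 yaw(y axis) -0.22942301808744628 yaw x -0.23056022853055222
hole [0.52060592 0.21203362 0.06      ] redhead [ 0.50775814 -0.16008788  0.085     ]
```

Request:
{"fn": "step_arm", "kwargs": {"increments": [[[21,-31,0],[0,0,-0.057]],[[21,-31,0],[0,0,-0.057]],[[21,-31,0],[0,0,-0.057]],[[21,-31,0],[0,0,-0.057]],[[21,-31,0],[0,0,-0.057]],[[21,-31,0],[0,0,-0.057]],[[21,-31,0],[0,0,-0.057]],[[21,-31,0],[0,0,-0.057]]], "fingers": 1}}

```text
time: 0.82
eef_pos: [0.3774, 0.3921, 0.2311]
tcp_rot: [0.377, 0.926, -0.0, -0.0]
contact_force: [0.3, 0.2, -0.6]
opening: 0.998
finger_force: 0.0
```

Request:
{"fn": "step_arm", "kwargs": {"increments": [[[21,-31,0],[0,0,-0.057]],[[21,-31,0],[0,0,-0.057]],[[21,-31,0],[0,0,-0.057]],[[21,-31,0],[0,0,-0.057]],[[21,-31,0],[0,0,-0.057]],[[2,-31,-4],[0,0,-0.057]],[[2,-31,-4],[0,0,-0.057]],[[2,-31,-4],[0,0,-0.057]]]}}

```text
time: 1.48
eef_pos: [0.4879, 0.1442, 0.2189]
tcp_rot: [0.577, 0.817, -0.0, -0.0]
contact_force: [0.8, 0.4, -0.2]
opening: 0.995
finger_force: 0.0
```

Request:
{"fn": "step_arm", "kwargs": {"increments": [[[2,-31,-4],[0,0,-0.057]],[[2,-31,-4],[0,0,-0.057]],[[2,-31,-4],[0,0,-0.057]],[[2,-31,-4],[0,0,-0.057]],[[2,-31,-4],[0,0,-0.057]],[[2,-31,-4],[0,0,-0.057]],[[2,-31,-4],[0,0,-0.057]],[[2,-31,-4],[0,0,-0.057]]]}}

```text
time: 2.15
eef_pos: [0.5036, -0.1036, 0.1869]
tcp_rot: [0.747, 0.665, -0.0, -0.0]
contact_force: [0.7, -0.3, -0.4]
opening: 1.0
finger_force: 0.0
```

Request:
{"fn": "step_arm", "kwargs": {"increments": [[[2,-31,-4],[0,0,-0.057]],[[2,-31,-4],[0,0,-0.057]],[[0,0,0],[0,0,0]],[[0,0,0],[0,0,0]]]}}

```text
time: 2.48
eef_pos: [0.5075, -0.1653, 0.1787]
tcp_rot: [0.783, 0.622, -0.0, -0.001]
contact_force: [0.1, -0.5, 0.9]
opening: 0.999
finger_force: 0.0
```

```bash
python3 - <<'E'
from h import *
s=readout.get_state();print(s["eef_pos"],s["tcp_rot"],s["qpos"])
im=cams.read_camera("wrist")[:,:,::-1]
cv2.imwrite("pics/w1.png",cv2.resize(im,(800,600),interpolation=cv2.INTER_CUBIC));cv2.imwrite("pics/w1raw.png",im)
E
```

```text
[ 0.50748825 -0.16531683  0.17865217] [ 7.83111163e-01  6.21881254e-01 -1.94505955e-04 -7.58407935e-04] [-5.05210378e-01  2.61837872e-02  1.97034403e+00  2.45522450e-04
  1.14661469e+00 -2.76801161e-01]
```

View pics/w1.png

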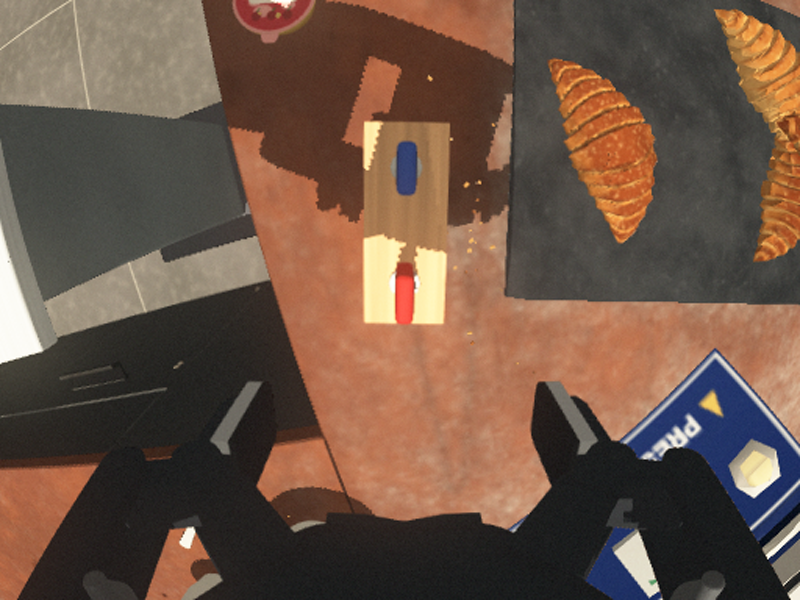

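The wrist view shows the stand with top corners (364,122), (450,123), (443,324) and (363,323). The red head is at (404,295), nearly aligned with the fingers.

```bash
python3 - <<'E'
from h import *
s=readout.get_state()
W=lambda x,y,z:wrist_at((x+.5)*.64-.5,(y+.5)*.64-.5,z,s)
q=np.array([W(*p,.045) for p in[(364,122),(450,123),(444,324),(363,323)]])
e1=q[0]-q[3]+q[1]-q[2];e2=q[1]-q[0]+q[2]-q[3]
print(q,q.mean(0),np.linalg.norm(e1)/2,np.linalg.norm(e2)/2,np.arctan2(-e1[0],e1[1]),np.arctan2(e2[1],e2[0]))
yaw=np.arctan2(-e1[0],e1[1]);print("red slot",q.mean(0)[:2]-.035*np.array([-np.sin(yaw),np.cos(yaw)]))
print("blue/red head top", W(407,165,.085),W(404,303,.085))
m=R.from_quat(s["tcp_rot"]).as_matrix();print("tool y ang",np.arctan2(m[1,1],m[0,1]),m[:,2])
E
```

```text
[[ 0.50698855 -0.0619722   0.045     ]
 [ 0.55581721 -0.07379329  0.045     ]
 [ 0.52638262 -0.1945975   0.045     ]
 [ 0.47639115 -0.18233217  0.045     ]] [ 0.51639488 -0.12817379  0.045     ] 0.12426181993604286 0.0508565952185207 -0.24396746736015354 -0.23907835936578192
red slot [ 0.50794048 -0.16213734]
blue/red head top [ 0.52542619 -0.0923905   0.085     ] [ 0.50759151 -0.16282651  0.085     ]
tool y ang -0.2268596180581345 [-9.45255697e-04  1.00476041e-03 -9.99999048e-01]
```

Request:
{"fn": "step_arm", "kwargs": {"increments": [[[0,3,-20],[0,0,-0.01]],[[0,0,-25],[0,0,0]],[[0,0,-25],[0,0,0]],[[0,0,-25],[0,0,0]],[[0,0,-20],[0,0,0]],[[0,0,-9],[0,0,0]],[[0,0,0],[0,0,0]],[[0,0,0],[0,0,0]]]}}

```text
time: 3.2
eef_pos: [0.5082, -0.1604, 0.0557]
tcp_rot: [0.785, 0.619, 0.0, -0.0]
contact_force: [-0.1, -0.1, 0.7]
opening: 1.001
finger_force: 0.0
```

Request:
{"fn": "step_arm", "kwargs": {"increments": [[[0,0,0],[0,0,0]],[[0,0,0],[0,0,0]],[[0,0,0],[0,0,0]],[[0,0,0],[0,0,0]],[[0,0,0],[0,0,0]],[[0,0,0],[0,0,0]],[[0,0,0],[0,0,0]],[[0,0,0],[0,0,0]]], "fingers": -1, "grip_force": 70}}

```text
time: 3.87
eef_pos: [0.5082, -0.1614, 0.0558]
tcp_rot: [0.785, 0.619, 0.0, 0.0]
contact_force: [-0.3, -0.3, 3.1]
opening: 0.101
finger_force: 68.6
```

Request:
{"fn": "step_arm", "kwargs": {"increments": [[[0,0,5],[0,0,0]],[[0,0,10],[0,0,0]],[[0,0,10],[0,0,0]],[[0,0,10],[0,0,0]],[[0,0,10],[0,0,0]],[[0,0,20],[0,0,0]],[[0,0,25],[0,0,0]],[[0,5,10],[0,0,0.05]]]}}

```text
time: 4.53
eef_pos: [0.5092, -0.1573, 0.1597]
tcp_rot: [0.77, 0.639, 0.001, 0.002]
contact_force: [0.7, -1.3, -0.6]
opening: 0.1
finger_force: 68.9
```

Request:
{"fn": "step_arm", "kwargs": {"increments": [[[0,15,0],[0,0,0.11]],[[0,20,0],[0,0,0.11]],[[0,22,0],[0,0,0.11]],[[0,22,0],[0,0,0.11]],[[0,22,0],[0,0,0.11]],[[0,22,0],[0,0,0.11]],[[0,22,0],[0,0,0.11]],[[0,22,0],[0,0,0.11]]]}}

```text
time: 5.2
eef_pos: [0.5075, 0.0119, 0.1563]
tcp_rot: [0.422, 0.907, -0.0, -0.0]
contact_force: [0.8, 0.7, -1.6]
opening: 0.102
finger_force: 68.9
```

Request:
{"fn": "step_arm", "kwargs": {"increments": [[[0,22,0],[0,0,0.11]],[[0,22,0],[0,0,0.11]],[[0,22,0],[0,0,0.11]],[[0,22,0],[0,0,0.11]],[[0,22,0],[0,0,0.11]],[[0,22,0],[0,0,0.11]],[[0,22,0],[0,0,0.11]],[[0,22,0],[0,0,0.11]]]}}

```text
time: 5.87
eef_pos: [0.5075, 0.1878, 0.1563]
tcp_rot: [-0.004, 1.0, -0.0, -0.0]
contact_force: [1.0, 1.4, -0.2]
opening: 0.106
finger_force: 68.9
```

Request:
{"fn": "step_arm", "kwargs": {"increments": [[[0,14,0],[0,0,0.11]],[[0,8,0],[0,0,0]],[[0,0,0],[0,0,0]],[[0,0,0],[0,0,0]]]}}

```text
time: 6.2
eef_pos: [0.5078, 0.2086, 0.1557]
tcp_rot: [-0.056, 0.998, -0.0, -0.0]
contact_force: [-0.2, -0.5, -0.2]
opening: 0.103
finger_force: 68.9
```

```bash
python3 - <<'E'
from h import *
s=readout.get_state();print(s["eef_pos"],s["tcp_rot"],s["qpos"],s["opening"],s["finger_force"])
im=cams.read_camera("wrist")[:,:,::-1]
cv2.imwrite("pics/w2.png",cv2.resize(im,(800,600),interpolation=cv2.INTER_CUBIC));cv2.imwrite("pics/w2raw.png",im)
E
```

```text
[0.50778291 0.20864621 0.15567536] [-5.57774718e-02  9.98443183e-01 -2.80318978e-04 -6.77800692e-05] [ 2.05264280e-01  8.60686869e-02  1.95281516e+00 -5.98525760e-04
  1.10292641e+00 -1.47687494e+00] 0.10344444400365024 68.87128472328186
```

View pics/w2.png

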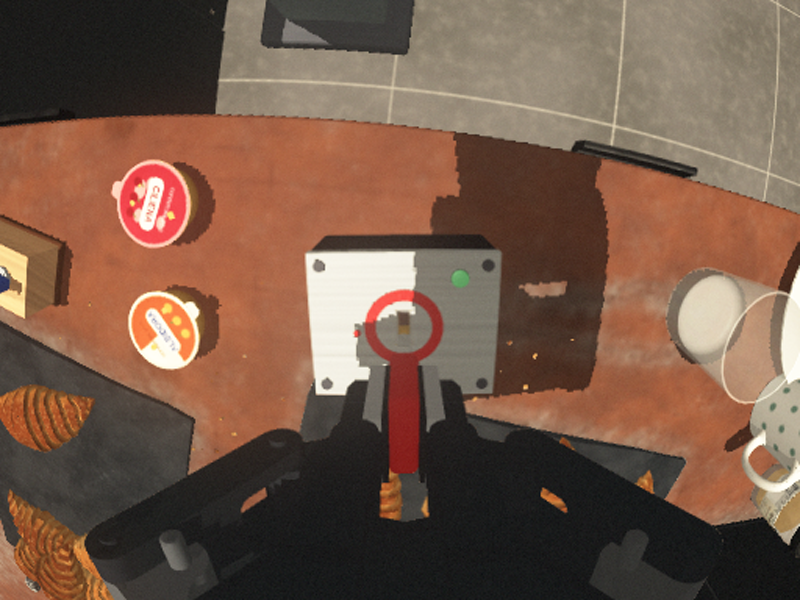

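The held key's red head runs from (404,470) to (404,365). The box top's corners are (305,252), (501,250), (493,389) and (315,395), and the ring centre is about (404,327). I'll enlarge the ring and project the expected points onto it.

```bash
cat >> h.py <<'E'
def proj(P,s):
    c=cams.get_calibration("wrist");T=c["T_tool_cam"];Q=R.from_quat(s["tcp_rot"])
    p=Q.inv().apply(np.array(P)-s["eef_pos"]);p=T[:3,:3].T@(p-T[:3,3]);x,y,z=p[0],-p[1],-p[2]
    h=np.hypot(x,y);r=c["fx"]*np.arctan2(h,z);return np.array([c["cx"]+r*x/h,c["cy"]+r*y/h])
E
python3 - <<'E'
from h import *
s=readout.get_state();e=s["eef_pos"]
W=lambda x,y,z:wrist_at((x+.5)*.64-.5,(y+.5)*.64-.5,z,s)
q=np.array([W(*p,.06) for p in[(305,252),(501,250),(493,389),(315,395)]])
print(q);e1=q[1]-q[0]+q[2]-q[3];e2=q[3]-q[0]+q[2]-q[1]
print(q.mean(0),np.linalg.norm(e1)/2,np.linalg.norm(e2)/2,np.arctan2(-e1[0],e1[1]),np.arctan2(e2[1],e2[0]),"ring",W(404,327,.06))
for d in(45,11+0,7,23):print(d,(proj(e-[0,0,d/1e3],s)+.5)/.64-.5)
print("hole",(proj([.5204,.2113,.06],s)+.5)/.64-.5)
m=R.from_quat(s["tcp_rot"]).as_matrix();print("tool y ang",np.arctan2(m[1,1],m[0,1]))
im=cv2.imread("pics/w2raw.png")[145:325,195:325]
cv2.imwrite("pics/w2c.png",cv2.resize(im[30:105,5:105],None,fx=8,fy=8,interpolation=cv2.INTER_CUBIC))
E
```

```text
[[0.48407251 0.15304201 0.06      ]
 [0.47153435 0.2560612  0.06      ]
 [0.55334861 0.26609462 0.06      ]
 [0.56896697 0.16241001 0.06      ]]
[0.51948061 0.20940196 0.06      ] 0.10430633763652118 0.0839169442668878 0.13538344681878456 0.11585799076305421 ring [0.52016587 0.20984159 0.06      ]
45 [403.56291491 341.2473814 ]
11 [403.52424732 376.32294153]
7 [403.51873202 381.28962871]
23 [403.53944452 362.59087094]
hole [406.59757979 327.67199971]
tool y ang 1.682087798123694
```

View pics/w2c.png

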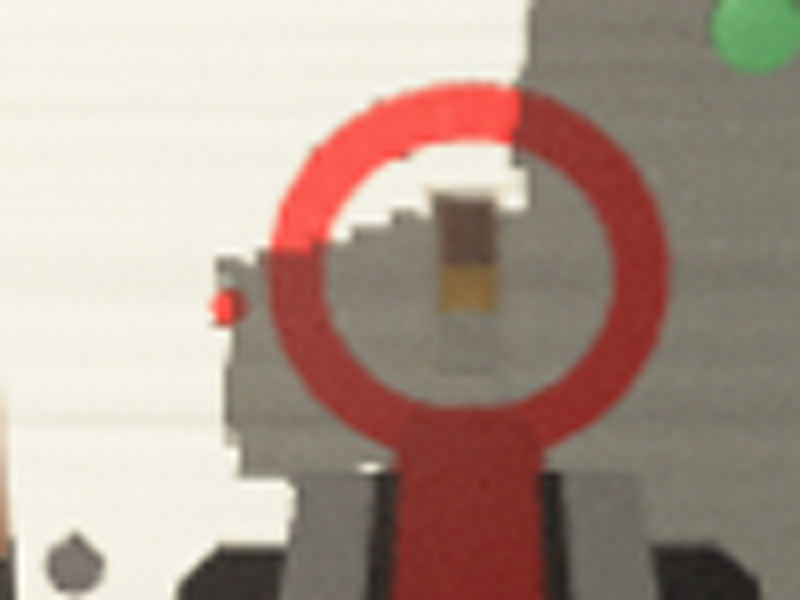

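The crop shows the slot's visible part centred at x≈467, the ring centre at (470,272) and the grey blade tip at about (468,340), close to the predicted (465,346). The keyhole comes out at (0.5202, 0.2097), yaw 0.125, so the shift is +12.4, +0.8 mm with a turn of +0.013.

Request:
{"fn": "step_arm", "kwargs": {"increments": [[[6,0.5,0],[0,0,0.013]],[[6.4,0.4,0],[0,0,0]],[[0,0,-15],[0,0,0]],[[0,0,-15],[0,0,0]],[[0,0,-10],[0,0,0]],[[0,0,-5],[0,0,0]],[[0,0,0],[0,0,0]],[[0,0,0],[0,0,0]]]}}

```text
time: 6.92
eef_pos: [0.5206, 0.2095, 0.1103]
tcp_rot: [-0.063, 0.998, -0.0, -0.0]
contact_force: [-0.2, -0.1, -0.8]
opening: 0.101
finger_force: 68.9
```

Request:
{"fn": "step_arm", "kwargs": {"increments": [[[0,0,-2],[0,0,0]],[[0,0,-2],[0,0,0]],[[0,0,-2],[0,0,0]],[[0,0,-1],[0,0,0]],[[0,0,0],[0,0,0]]]}}

```text
time: 7.33
eef_pos: [0.5202, 0.2097, 0.1032]
tcp_rot: [-0.063, 0.998, -0.0, -0.0]
contact_force: [-0.5, -1.1, 0.1]
opening: 0.103
finger_force: 68.9
```

Request:
{"fn": "step_arm", "kwargs": {"increments": [[[0,0,-2],[0,0,0]],[[0,0,-2],[0,0,0]],[[0,0,-2],[0,0,0]],[[0,0,-2],[0,0,0]],[[0,0,0],[0,0,0]]]}}

```text
time: 7.75
eef_pos: [0.5199, 0.2096, 0.0946]
tcp_rot: [-0.063, 0.998, -0.0, -0.001]
contact_force: [-0.9, -0.5, -0.7]
opening: 0.104
finger_force: 69.0
```

Inserting freely, so I'll continue into the pins.

Request:
{"fn": "step_arm", "kwargs": {"increments": [[[0,0,-2],[0,0,0]],[[0,0,-2],[0,0,0]],[[0,0,-2],[0,0,0]],[[0,0,-2],[0,0,0]],[[0,0,0],[0,0,0]]], "grip_force": 100}}

```text
time: 8.17
eef_pos: [0.5192, 0.2095, 0.0866]
tcp_rot: [-0.063, 0.998, -0.0, -0.002]
contact_force: [-3.5, -0.8, -0.8]
opening: 0.098
finger_force: 100.4
```

Request:
{"fn": "step_arm", "kwargs": {"increments": [[[0,0,-2],[0,0,0]],[[0,0,-2],[0,0,0]],[[0,0,-2],[0,0,0]],[[0,0,0],[0,0,0]],[[0,0,0],[0,0,0]]]}}

```text
time: 8.58
eef_pos: [0.5198, 0.2097, 0.0802]
tcp_rot: [-0.063, 0.998, 0.0, -0.0]
contact_force: [-2.1, -0.5, -2.5]
opening: 0.097
finger_force: 99.9
```

Request:
{"fn": "step_arm", "kwargs": {"increments": [[[-0.5,0,-2],[0,0,0]],[[0,0,-2],[0,0,0]],[[0,0,-2],[0,0,0]],[[0,0,0],[0,0,0]],[[0,0,0],[0,0,0]]]}}

```text
time: 9.0
eef_pos: [0.5201, 0.2098, 0.0758]
tcp_rot: [-0.063, 0.998, 0.0, 0.0]
contact_force: [-5.2, -0.8, 3.1]
opening: 0.095
finger_force: 100.9
```

Request:
{"fn": "step_arm", "kwargs": {"increments": [[[0,0,-2],[0,0,0]],[[0,0,-2],[0,0,0]],[[0,0,0],[0,0,0]],[[0,0,0],[0,0,0]]]}}

```text
time: 9.33
eef_pos: [0.52, 0.2099, 0.071]
tcp_rot: [-0.063, 0.998, 0.0, 0.0]
contact_force: [-2.6, 0.8, -0.8]
opening: 0.099
finger_force: 100.3
```

Request:
{"fn": "step_arm", "kwargs": {"increments": [[[0,0,-1],[0,0,0]],[[0,0,-1],[0,0,0]],[[0,0,-1],[0,0,0]],[[0,0,0],[0,0,0]],[[0,0,0],[0,0,0]]]}}

```text
time: 9.75
eef_pos: [0.5201, 0.2099, 0.0708]
tcp_rot: [-0.063, 0.998, -0.0, -0.0]
contact_force: [-9.2, -0.8, 13.1]
opening: 0.097
finger_force: 102.5
```

```bash
python3 - <<'E'
from h import *
s=readout.get_state();print(s["eef_pos"],s["contact_force"],s["wrist_torque"])
im=cams.read_camera("wrist")[:,:,::-1]
cv2.imwrite("pics/w3.png",cv2.resize(im[165:290,180:340],None,fx=4.5,fy=4.5,interpolation=cv2.INTER_CUBIC))
e=s["eef_pos"];print((proj([.5202,.2098,.06],s)-[180,165])*4.5)
E
```

```text
[0.5201268  0.20987962 0.07078211] [-9.19094233 -0.83823665 13.13661632] [-0.32329738  1.61897501  0.03679785]
[350.55659918 341.74516489]
```

View pics/w3.png

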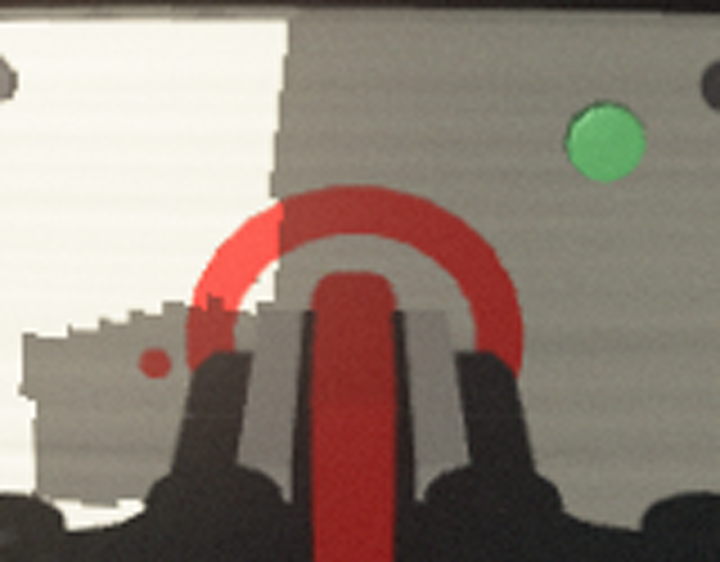

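The ring and key head line up, and the fingers stay clear of the cover. The stop at 0.0708 matches home. I'll push a little more to tell a pin from the collar and ease off in x.

Request:
{"fn": "step_arm", "kwargs": {"increments": [[[-0.7,0,-1.5],[0,0,0]],[[0,0,-1.5],[0,0,0]],[[0,0,0],[0,0,0]],[[0,0,0],[0,0,0]]]}}

```text
time: 10.13
eef_pos: [0.5202, 0.2099, 0.0707]
tcp_rot: [-0.063, 0.998, -0.0, -0.0]
contact_force: [-13.8, -3.1, 27.0]
opening: 0.1
finger_force: 104.6
```

27 N without further motion, above the pins' 15 N, so the collar is home. I'll ease the push and turn clockwise.

Request:
{"fn": "step_arm", "kwargs": {"increments": [[[0,0,2],[0,0,0]],[[0,0,1.5],[0,0,-0.05]],[[0,0,0],[0,0,-0.1]],[[0,0,0],[0,0,-0.1]],[[0,0,0],[0,0,0]]]}}

```text
time: 10.55
eef_pos: [0.5201, 0.2103, 0.0708]
tcp_rot: [0.064, 0.998, 0.001, 0.001]
contact_force: [-5.8, -0.1, 8.9]
opening: 0.097
finger_force: 101.6
```

```bash
python3 - <<'E'
from h import *
s=readout.get_state();print(s["contact_force"],s["wrist_torque"],s["qpos"])
E
```

```text
[-5.82886497 -0.05647329  8.94829969] [ 0.01854258  1.11866183 -0.03045745] [ 2.03181341e-01  2.26124199e-01  1.97015648e+00  8.45559997e-04
  9.43483970e-01 -1.24085288e+00]
```

Request:
{"fn": "step_arm", "kwargs": {"increments": [[[0,0,0],[0,0,-0.1]],[[0,0,0],[0,0,-0.1]],[[0,0,0],[0,0,-0.1]],[[0,0,0],[0,0,-0.1]],[[0,0,0],[0,0,-0.1]],[[0,0,0],[0,0,-0.1]],[[0,0,0],[0,0,0]]]}}

```text
time: 11.13
eef_pos: [0.5204, 0.2108, 0.0708]
tcp_rot: [0.356, 0.935, 0.002, 0.001]
contact_force: [-4.9, 2.4, 7.3]
opening: 0.092
finger_force: 101.4
```

Request:
{"fn": "step_arm", "kwargs": {"increments": [[[0,0,0],[0,0,-0.1]],[[0,0,0],[0,0,-0.1]],[[0,0,0],[0,0,-0.1]],[[0,0,0],[0,0,-0.1]],[[0,0,0],[0,0,-0.1]],[[0,0,0],[0,0,-0.1]],[[0,0,0],[0,0,0]],[[0,0,0],[0,0,0]]]}}

```text
time: 11.8
eef_pos: [0.5209, 0.2109, 0.0708]
tcp_rot: [0.615, 0.789, 0.002, 0.001]
contact_force: [-3.0, 1.1, 7.3]
opening: 0.1
finger_force: 101.2
```

```bash
python3 - <<'E'
from h import *
s=readout.get_state();print(s["contact_force"],s["wrist_torque"],s["qpos"])
m=R.from_quat(s["tcp_rot"]).as_matrix();print("turned",1.696-np.arctan2(m[1,1],m[0,1]))
E
```

```text
[-3.04776656  1.10675631  7.30181471] [0.43815398 0.75778149 0.0275365 ] [ 0.20346205  0.22662994  1.96956674  0.00217846  0.94088846 -0.04419749]
turned 1.4496233503167768
```

Request:
{"fn": "step_arm", "kwargs": {"increments": [[[0,0,0],[0,0,-0.06]],[[0,0,0],[0,0,-0.06]],[[0,0,0],[0,0,-0.06]],[[0,0,0],[0,0,0]],[[0,0,0],[0,0,0]]]}}

```text
time: 12.22
eef_pos: [0.5208, 0.211, 0.0708]
tcp_rot: [0.683, 0.731, 0.002, 0.001]
contact_force: [-3.8, 3.6, 6.9]
opening: 0.094
finger_force: 101.2
```

```bash
python3 - <<'E'
from h import *
s=readout.get_state();print(s["contact_force"],s["wrist_torque"],s["qpos"])
m=R.from_quat(s["tcp_rot"]).as_matrix();print("turned",1.696-np.arctan2(m[1,1],m[0,1]))
E
```

```text
[-3.79121897  3.59023031  6.89966419] [0.46439328 0.79952642 0.224135  ] [0.20366483 0.22660714 1.96956367 0.00204961 0.94101525 0.13501008]
turned 1.628553399153309
```

Request:
{"fn": "step_arm", "kwargs": {"increments": [[[0,0,0],[0,0,-0.05]],[[0,0,0],[0,0,0]],[[0,0,0],[0,0,0]],[[0,0,0],[0,0,0]]]}}

```text
time: 12.55
eef_pos: [0.5208, 0.211, 0.0708]
tcp_rot: [0.7, 0.714, 0.002, 0.001]
contact_force: [-4.5, 2.6, 6.9]
opening: 0.1
finger_force: 101.3
```

```bash
python3 - <<'E'
from h import *
s=readout.get_state();print(s["contact_force"],s["wrist_torque"])
m=R.from_quat(s["tcp_rot"]).as_matrix();print("turned",1.696-np.arctan2(m[1,1],m[0,1]))
im=cams.read_camera("wrist")[:,:,::-1]
w=cv2.resize(im[140:290,180:340],None,fx=4,fy=4,interpolation=cv2.INTER_CUBIC)
cv2.imwrite("pics/w4.png",w)
E
```

```text
[-4.46068573  2.59887444  6.88379347] [0.50815052 0.77563452 0.44527096]
turned 1.6770961735562275
```

View pics/w4.png

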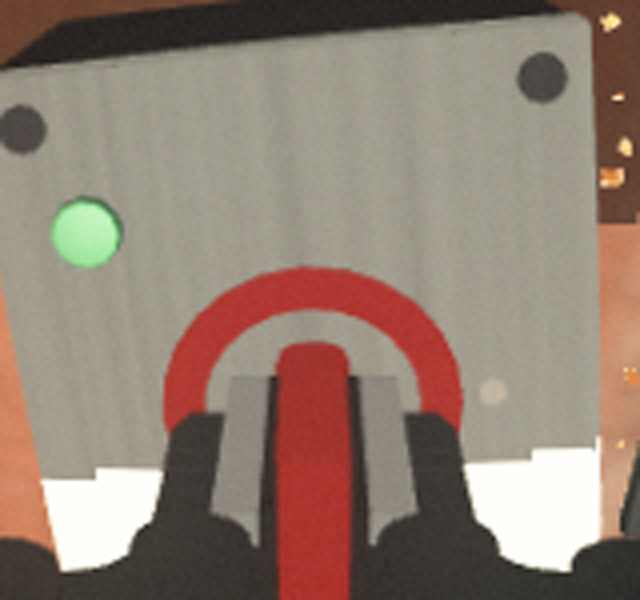

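The view shows the key and gripper turned about 90° relative to the box, the green lamp at (86,232) brighter, and the key still seated. The moment climbs steeply (0.22 to 0.45 N m over 0.05 rad), so the cylinder is at its stop.

```bash
python3 -c "
from plant import sign_off;print(sign_off())"
```

```text
the job is handed in; nothing more can be done
None
```

I handed the job in at about 12.6 s with the red key fully in the keyhole, turned clockwise to its stop and still gripped against the spring; the arm never touched the blue key or the breakfast things.

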